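# Stand the fallen angle fixture up and set it against the bench stop

### The job

The grey welded angle fixture has been knocked onto its back. Without gripping or lifting it, push it over with the fingertips so that it stands on its base plate again, then push it along the bench until the whole front edge of its base lies flush along the wooden stop batten. Leave the spark plug, the bearing and the tape measure where they are.

Things in the scene. Friction and masses are not known exactly. Their poses are not given: they have to be found in the camera images.
- fixture: Grey welded angle fixture, loose, 0.7-0.95 kg: base plate 100 (x) x 120 (y) x 12 mm; 12 mm back plate, 97 mm high, along its +x edge; two 12 mm side webs (y = 44..56 and -56..-44, x = -42..42, z to 72 mm), 88 mm of free space between them. Origin: centre of the base's underside; z up when standing. It starts on its back: x down, base on edge, underside (-z) facing the batten.
- heel (a point): Middle of the heel edge where back and base plates meet outside (fixture 50, 0, 0 mm); stays on the bench. Pushing the base plate's inner face near its upper edge, towards the batten, turns the fixture about this edge (about 4 N, little sliding); past about 45 degrees it falls onto its base by itself.
- toe_a (a point): One end of the free front edge of the base, on the underside (fixture -50, 60, 0 mm). Once stood up, this edge is about 30 to 75 mm short of the batten and up to 0.2 rad out of square; the fixture then slides under 5 to 12 N pushed low on the back plate.
- toe_b (a point): Other end of the free front edge of the base, on the underside (fixture x = -50, y = -60, z = 0 mm)
- batten: Bench stop: pale softwood batten 30 x 240 x 22 mm high, screwed to the bench with two screws, fixed. Origin: on the bench at the middle of its working face, the long face towards the fixture. x points square out of the fixture's side into the batten (the wood lies at x = 0 to 30 mm), y along it (-120 to 120 mm), z up.
- spark: White spark plug lying on the bench, 21 x 66 x 21 mm; origin under its centre. Bystander.
- bearing: Ball bearing lying flat, 42 mm across, 15 mm high; origin under its centre. Bystander.
- tape: Black tape measure, 71 x 82 x 33 mm; origin under its centre. Bystander, behind the fixture as it lies.

How it is judged (in metres and radians):
On the way, in this order (a step that is already met when the one before it is completed fails the run):
1. the fixture stands on its base plate again (angle between fixture's own z axis and vertical below 0.08 rad and height (world z) of heel below 0.012 m), for 0.2 s.
2. the whole front edge of its base is flush along the batten (all of step 1 and x of each of toe_a, toe_b in the frame of batten above -0.005 m and y of toe_a in the frame of batten between -0.122 and 0.122 m and y of toe_b in the frame of batten between -0.122 and 0.122 m), for 0.2 s.
At the end, for the whole second after the job is handed in: The fixture stands on its base (within 0.08 rad, heel on the bench), at rest, both ends of its front edge within 5 mm of the batten's working face and within the batten's length (all of step 2 and linear speed of fixture below 0.01 m/s); the robot touches nothing.
It fails at once if the fixture is lifted off the bench (its heel rises more than 25 mm) (height (world z) of heel above 0.025 m).
It fails at once if the spark plug is pushed more than 20 mm from its place (distance of spark from where it was at the start of the episode above 0.02 m).
It fails at once if the bearing is pushed more than 20 mm from its place (distance of bearing from where it was at the start of the episode above 0.02 m).
It fails at once if the tape measure is pushed more than 20 mm from its place (distance of tape from where it was at the start of the episode above 0.02 m).
It also fails if it takes over 51 s, if anything falls off the work surface, if the arm or the gripper's body presses on something with over 40 N, if the wrist force passes 120 N, or if a joint passes its speed limit or range.

### The arm

A 6-joint arm with a two-finger parallel gripper is mounted at the origin on the work surface; the furniture and walls round the work are solid. World frame = base frame: x ahead of the robot, y to its left, z up, the work surface at z = 0. Lengths are in m, angles in degrees, forces in N, time in s.
With the tool pointing down it reaches from about 0.375 to 0.75 m from the base axis. Payload 9 kg.
Tool frame: the origin (TCP) lies midway between the tips of the shut fingers; the grasp point (between the pads) lies 19 mm behind it (robot.hold_point_z is the distance from the TCP to the grasp point, in m); z points along the fingers, y is the line along which they close (so a half turn about z gives the same grasp; the last joint's range is limited). The gripper opens to 85 mm and grips with 20 to 120 N. Pads are 22 mm wide; open, the fingers measure 114 mm over their backs; the gripper's body (76 mm by 85 mm) begins 54 mm behind the grasp point. The pads swing forward as they close: fully open they stand 13 mm farther back than shut.
Start: joints at [54.505, 5.964, 5.575, 89.605, 0, 77.527], TCP at [0.235, 0.552, 0.231] pointing down, gripper open.
Joint ranges: [-171.21, 171.21], [-48.23, 106.86], [-62.78, 66.21], [-105.2, 120.99], [-86.42, 89.51], [-180, 180]. Speed limits (degrees/s): [127.2, 127.2, 147.25, 180, 180, 180].

### API

Orientations are given as [roll, pitch, yaw] about the fixed x, y, z axes, in that order (R = Rz(yaw) Ry(pitch) Rx(roll)).
In Python, from plant import robot, fingers, grab_frame, get_calibration, cut_out, mark_of gives the robot as it stands. Calls block until the motion is done:
- robot.move_pose(position, orientation): joint-space move of the TCP to a pose.
- robot.line_to(position, vel=0.15, rotation=None, guard=None): straight line of the TCP; rotation=None keeps the orientation; vel is the mean speed in m/s. With guard (N) it stops when the force on the tool has changed by that much, and returns True; else False.
- robot.goto_joints(angles): joint-space move.
- fingers.set_gripper(opening): finger opening in m; the grip force is fixed at half the most; returns when the fingers have stopped.
- robot.pause(seconds).
- robot.ik(position, orientation): joint angles nearest the present ones, or None.
- grab_frame(name): name is "scene" or "top" or "wrist"; returns the picture (400x640x3 uint8, blue, green, red); there is no depth.
- get_calibration(name): a dict with "vertical_fov" (degrees; the focal length in pixels is half the picture's height over the tangent of half this angle, whatever the lens; pixels are square), "cx", "cy" (the principal point, pixels), "rvec" (rotation vector, rad) and "tvec" (3), from world to camera coordinates, as OpenCV has them. Camera axes: x right, y down, z forward; pixel columns grow to the right and rows downward; lengths in m; the calibration is good to about 2 mm. A picture is of the moment at which its call begins: read the wrist's pose just before it. get_calibration takes no time and is no camera call; for the wrist camera it gives the pose at the moment of the call.
A pose or a line that the arm cannot do raises robot.IKError and nothing moves.
- robot.job_done(): hands the job in; it is judged then, once.
Trained networks look in the newest picture that a camera, given by its name, has taken for a name from the list of things; names that differ only in an ending like _2 or _b are one class to them, and where a whole thing is asked for, a point or a joint stands for the part that bears it (a point fixed in the world has none). Each returns a list of dicts, best first, with "confidence" (0 to 1); they miss things now and then, are a little off and sometimes report something else, mostly with a low value. They report only what shows in the picture. A call takes as long as a camera call.
- cut_out(camera, target): "pixels" (400x640 bool, what is visible of it) and "uv" ([column, row] in pixels, amid what is visible of it).
- mark_of(camera, target): "uv" ([column, row] in pixels: a listed point, or the origin of a listed thing).
Readings, each from a call of its own:
- robot.get_time(): time.
- robot.get_q(): joint angles.
- robot.get_qvel(): joint speeds.
- robot.get_joint_torque(): joint torques, N m.
- robot.get_tool_pos(): TCP position.
- robot.get_tcp_rot(): TCP orientation.
- robot.get_ft_force(): force on the tool from outside, world axes, zero at the start.
- robot.get_torque(): the same for the moment, N m.
- robot.get_gripper_width(): finger opening in m.
- robot.get_gripper_force(): force on a finger pad.
Only numpy, scipy, OpenCV 4.12 (cv2) and the standard library are available. Lean on these libraries where they do the work, as an engineer would, in place of code of your own. Each camera call takes 0.05 s, during which the arm holds its last target. There are 200 camera calls.

## Working session

There is one attempt and no reset: what is moved stays moved. The work goes in short steps, each a Python script; the robot and the scene stay as the last script left them, time stands still between calls to the robot, and variables do not carry over. Pictures are saved under pics/ and viewed, at most 10 in all, crops included, and the job is handed in when it is done.

```bash
ls; mkdir -p pics
cat > h.py <<'E'
import numpy as np, cv2
from plant import robot, fingers, grab_frame, get_calibration, cut_out, mark_of
def cam(n):
    c=get_calibration(n); f=200/np.tan(np.radians(c["vertical_fov"])/2)
    R=cv2.Rodrigues(np.array(c["rvec"],float))[0]; t=np.array(c["tvec"],float).ravel()
    return np.array([[f,0,c["cx"]],[0,f,c["cy"]],[0,0,1]]),R,t
def ray(n,uv,z):
    K,R,t=cam(n); d=R.T@np.linalg.solve(K,[uv[0],uv[1],1]); o=-R.T@t
    return o+d*(z-o[2])/d[2]
def proj(n,P):
    K,R,t=cam(n); p=(K@(R@np.atleast_2d(P).T+t[:,None])).T
    return p[:,:2]/p[:,2:]
E
python3 - <<'E'
from h import *
for n in ("scene","top"):
    im=grab_frame(n); cv2.imwrite(f"pics/{n}0.png",im)
    K,R,t=cam(n); print(n,-R.T@t)
    for th in ("heel","toe_a","batten","spark","bearing","tape","fixture"):
        for d in mark_of(n,th)[:2]:
            z=.0 
            print(th,np.round(d["uv"]),round(d["confidence"],2),ray(n,d["uv"],z).round(3))
print(robot.get_tcp_rot(),robot.get_time())
E
```

```text
pics
plant.py
scene [0.08392537 0.42695832 0.63448632]
heel [317. 234.] 0.83 [ 0.538 -0.016  0.   ]
toe_a [335. 211.] 0.77 [ 0.56  -0.088  0.   ]
toe_a [292. 177.] 0.74 [ 0.706 -0.101  0.   ]
batten [244. 270.] 0.8 [0.567 0.141 0.   ]
spark [238. 211.] 0.69 [0.7   0.055 0.   ]
bearing [294. 313.] 0.89 [0.435 0.138 0.   ]
tape [417. 218.] 0.89 [ 0.43 -0.19  0.  ]
top [ 0.37310961 -0.02689853  1.16854639]
heel [304. 221.] 0.66 [ 0.543 -0.01   0.   ]
toe_a [311. 185.] 0.72 [ 0.632 -0.028  0.   ]
toe_a [308. 243.] 0.59 [ 0.491 -0.018  0.   ]
batten [240. 215.] 0.75 [0.559 0.145 0.   ]
spark [277. 163.] 0.72 [0.69  0.055 0.   ]
bearing [239. 271.] 0.5 [0.426 0.146 0.   ]
tape [381. 266.] 0.85 [ 0.432 -0.192  0.   ]
fixture [308. 218.] 0.75 [ 0.551 -0.019  0.   ]
[1.79996534e+02 2.77231703e-03 1.56979168e+02] 0.8
```

View pics/scene0.png

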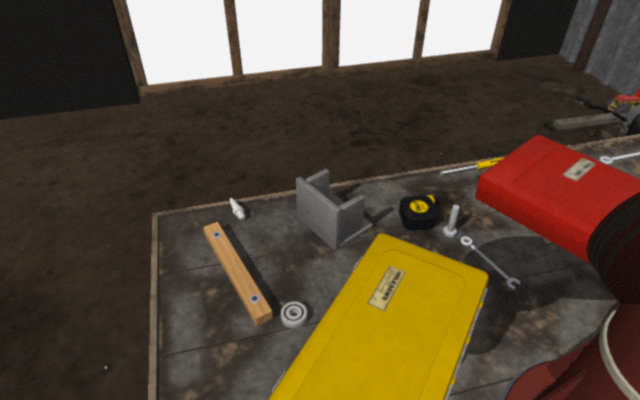

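View pics/top0.png

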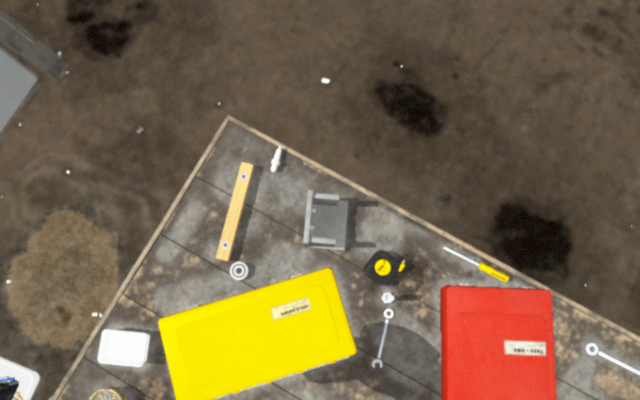

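The fixture lies on its back with its base towards the batten (batten at about (233,210) in the top view, fixture at (327,220)). The yellow box sits in front of it. Next I'll move the wrist camera above them for precise poses.

Run:
```python
from h import *
print(robot.ik([.55,.05,.42],[180,0,90]),robot.ik([.52,.05,.42],[180,0,157]),robot.ik([.52,.05,.42],[180,0,-90]))
robot.line_to([.235,.552,.40],vel=.2)
try: robot.move_pose([.5,.06,.42],[180,0,90])
except robot.IKError: robot.move_pose([.5,.06,.38],[180,0,90])
fingers.set_gripper(0)
print(robot.get_tool_pos(),robot.get_time())
cv2.imwrite("pics/w1.png",grab_frame("wrist"))
K,R,t=cam("wrist");print(-R.T@t,R[2])
for th in ("heel","toe_a","batten","spark","bearing","tape","fixture"):
    for d in mark_of("wrist",th)[:2]:
        print(th,np.round(d["uv"]),round(d["confidence"],2),ray("wrist",d["uv"],.1 if 'toe' in th else 0).round(3))
```

```text
[ -8.37766295   5.92138848  25.84770338 109.9263149    0.
  81.62233705] [ -8.87198883   0.54102171  20.26395756 109.72293585   0.
  14.12801117] [ -8.87198883   0.54102171  20.26395756 109.72293585   0.
 -98.87198883]
[0.49999521 0.05996696 0.41998804] 4.575
[0.50036224 0.13355404 0.56278229] [-8.48891562e-04 -2.92828654e-01 -9.56164556e-01]
heel [343. 188.] 0.83 [ 0.538 -0.016  0.   ]
heel [283. 105.] 0.74 [0.428 0.138 0.   ]
toe_a [385. 205.] 0.93 [ 0.601 -0.019  0.1  ]
toe_a [312. 198.] 0.73 [ 0.483 -0.008  0.1  ]
batten [311. 200.] 0.63 [ 0.476 -0.041  0.   ]
batten [361. 106.] 0.6 [0.567 0.135 0.   ]
spark [432. 151.] 0.73 [0.704 0.055 0.   ]
bearing [284. 106.] 0.96 [0.43  0.136 0.   ]
bearing [388. 207.] 0.72 [ 0.628 -0.056  0.   ]
tape [291. 270.] 0.75 [ 0.431 -0.198  0.   ]
fixture [348. 197.] 0.75 [ 0.548 -0.036  0.   ]
```

View pics/w1.png

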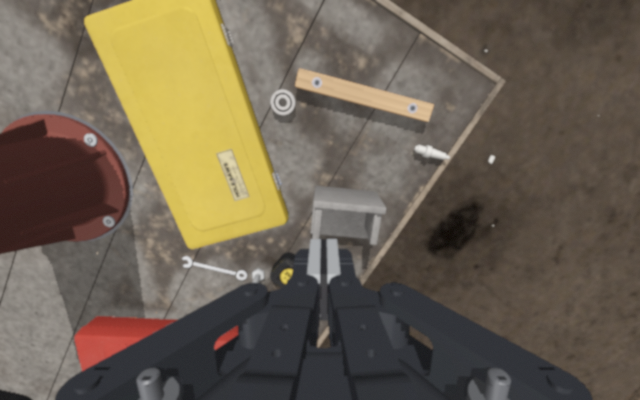

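The wrist view shows the batten from about (300,80) to (432,110), the fixture's upper base edge from (315,195) to (385,205), and clear bench between them. Next I'll fit the batten pose to its masks in all three cameras.

```bash
cat >> h.py <<'E'
from scipy.optimize import minimize
def box(x0,x1,y0,y1,z0,z1): return np.array([[x,y,z] for x in (x0,x1) for y in (y0,y1) for z in (z0,z1)])
def place(P,x,y,a):
    c,s=np.cos(a),np.sin(a); return P@np.array([[c,s,0],[-s,c,0],[0,0,1]])+[x,y,0]
def sil(n,parts,p):
    m=np.zeros((400,640),np.float32); S=16
    for P in parts:
        h=cv2.convexHull((proj(n,place(P,*p))*S).round().astype(np.int32)); cv2.fillConvexPoly(m,h,1.,cv2.LINE_8,4)
    return m
def fit(masks,parts,p0):
    B={n:cv2.GaussianBlur(m.astype(np.float32),(0,0),1.2) for n,m in masks.items()}
    f=lambda q:sum(((cv2.GaussianBlur(sil(n,parts,(q[0],q[1],q[2]*5)),(0,0),1.2)-B[n])**2).sum()/m.sum() for n,m in masks.items())
    p=np.array([p0[0],p0[1],p0[2]/5])
    for k in (.02,.005):
        r=minimize(f,p,method="Nelder-Mead",options=dict(initial_simplex=np.vstack([p,p+k*np.eye(3)]))); p=r.x
    return np.array([p[0],p[1],p[2]*5]),r.fun
BAT=[box(0,.03,-.12,.12,0,.022)]
# fixture standing, frame: origin base centre; lying is obtained by 'lie'
FIX=[box(-.05,.05,-.06,.06,0,.012),box(.038,.05,-.06,.06,0,.097),box(-.042,.042,.044,.056,.012,.072),box(-.042,.042,-.056,-.044,.012,.072)]
LIE=[np.c_[P[:,2],P[:,1],.05-P[:,0]] for P in FIX]  # heel at origin, +x = fixture z (away from batten)
E
python3 - <<'E'
from h import *
def masks(th,cams):
    o={}
    for n in cams:
        grab_frame(n); l=cut_out(n,th)
        if l: o[n]=l[0]["pixels"]; print(th,n,round(l[0]["confidence"],2),np.round(l[0]["uv"]))
    return o
M=masks("batten",("scene","top","wrist"))
for s in [M]+[{n:M[n]} for n in M]:
    print(list(s),fit(s,BAT,(.563,.13,np.radians(80))))
M=masks("fixture",("scene","top"))
for s in [M]+[{n:M[n]} for n in M]:
    print(list(s),fit(s,LIE,(.538,-.014,np.radians(-95))))
for n in("scene","top"):
    for d in mark_of(n,"toe_a"):print(n,d["confidence"],ray(n,d["uv"],.1).round(4))
print(robot.get_time())
E
```

```text
batten scene 0.8 [238. 275.]
batten wrist 0.59 [364.  96.]
['scene', 'wrist'] (array([0.5675201 , 0.14006205, 1.32581675]), np.float64(0.05345096563993798))
['scene'] (array([0.57066052, 0.14022372, 1.32531301]), np.float64(0.03184508545156175))
['wrist'] (array([0.56765934, 0.13897968, 1.33001196]), np.float64(0.003522279988164487))
fixture scene 0.91 [328. 210.]
fixture top 0.68 [325. 221.]
['scene', 'top'] (array([ 0.54243423, -0.0134392 , -1.66077394]), np.float64(0.029759533929847228))
['scene'] (array([ 0.54481613, -0.01437848, -1.67820345]), np.float64(0.009495086882736228))
['top'] (array([ 0.54026682, -0.01320851, -1.65689884]), np.float64(0.008068275617660908))
scene 0.72 [ 0.6088 -0.0258  0.1   ]
scene 0.68 [ 0.4861 -0.0087  0.1   ]
top 0.62 [ 0.4817 -0.0116  0.1   ]
top 0.56 [ 0.6048 -0.0232  0.1   ]
5.575
```

Run:
```python
from h import *
heel=np.array([.542,-.0135]); u=np.array([np.cos(-1.66+np.pi),np.sin(-1.66+np.pi)]); yaw=np.degrees(np.arctan2(u[1],u[0]))
P=lambda a,z:[*(heel+a*u),z]
O=[180,0,yaw]; print(yaw,P(0,0))
robot.move_pose(P(-.048,.22),O)
print("hit",robot.line_to(P(-.048,.086),vel=.12,guard=8), robot.get_tool_pos())
h=.086
for th in np.radians([0,8,16,24,32,40,47,54]):
    a=h*np.sin(th)-.012*np.cos(th)-.011; z=h*np.cos(th)+.012*np.sin(th)
    s=robot.line_to(P(a,z),vel=.05,guard=30); print(round(np.degrees(th)),s,np.round(robot.get_ft_force(),1))
    if s: break
robot.pause(.3)
p=robot.get_tool_pos(); print(p,robot.get_ft_force().round(1) if hasattr(robot.get_ft_force(),'round') else 0)
cv2.imwrite("pics/s2.png",grab_frame("scene")); print(robot.get_time())
```

```text
84.88900600828335 [np.float64(0.542), np.float64(-0.0135), 0]
hit False [ 0.53826956 -0.06151087  0.08689748]
0 False [-1.4 -3.2  1.8]
8 False [ 0.8 -2.3  0.8]
16 False [ 0.3 -0.7  1.1]
24 False [ 0.5 -0.4  0.8]
32 False [ 0.6 -0.7 -0.2]
40 False [-0.2 -0.1 -0.6]
47 False [-0.5 -0.  -0.5]
54 False [-1.3 -1.3  0.4]
[0.54669491 0.03769411 0.06039781] [-1.  -0.2 -0.1]
11.4583
```

View pics/s2.png

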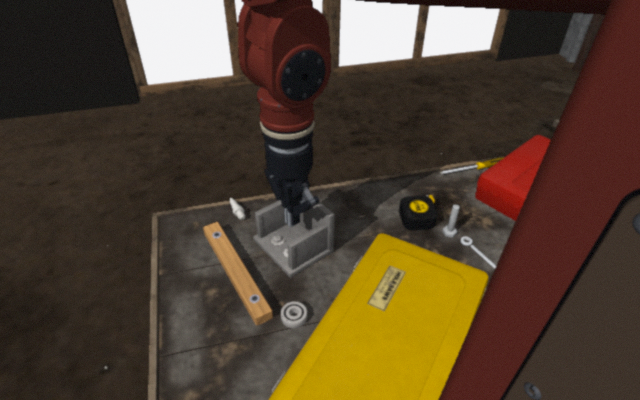

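It tipped over and now stands on its base plate (about (295,240)), and the bystanders haven't moved. I'll raise the arm and measure before pushing.

Run:
```python
from h import *
p=robot.get_tool_pos(); robot.line_to([p[0],p[1],.2],vel=.2)
robot.move_pose([.5,-.06,.36],[180,-20,76.1])
M={}
for n in("scene","top","wrist"):
    im=grab_frame(n); l=cut_out(n,"fixture")
    if n=="wrist": cv2.imwrite("pics/w3.png",im)
    if l:
        M[n]=l[0]["pixels"]; print(n,round(l[0]["confidence"],2),np.round(l[0]["uv"]))
        print(fit({n:M[n]},FIX,(.546,.037,-1.66)))
print(fit(M,FIX,(.546,.037,-1.66)))
print([robot.ik([.53,-.07,z],[180,-40,76.1]) is not None for z in(.018,.15)],robot.ik([.57,.04,.018],[180,-40,76.1]) is not None,robot.get_time())
```

```text
scene 0.58 [297. 229.]
(array([ 0.54989286,  0.0396569 , -1.68791846]), np.float64(0.005500597773412356))
top 0.68 [281. 217.]
(array([ 0.54518821,  0.04049556, -1.6804766 ]), np.float64(0.0121159213851227))
wrist 0.67 [336. 164.]
(array([ 0.54804104,  0.0364871 , -1.66864037]), np.float64(0.00472098352796047))
(array([ 0.54790752,  0.03804257, -1.68035933]), np.float64(0.051603153657537294))
[True, True] True 13.4083
```

View pics/w3.png

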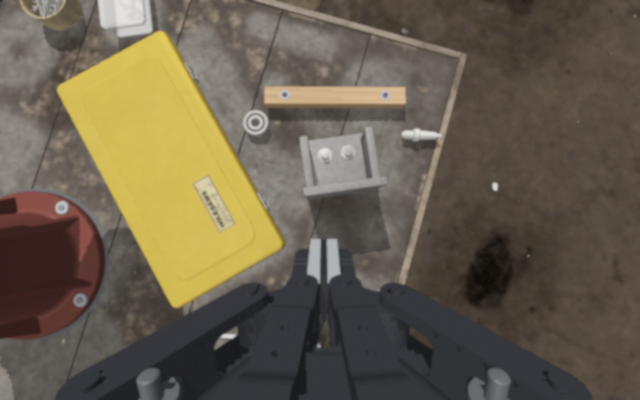

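The wrist view shows the fixture standing (outline about (300,130)–(385,200)), roughly 8° out of square and 50 mm short of the batten at (265–405,97). The lane between bearing (256,122) and spark plug (422,135) is clear. Next I'll push low on the back plate with both spread fingers, held square to the batten.

```bash
cat >> h.py <<'E'
BO=np.array([.567,.139]); BA=1.328
def B(x,y,z): c,s=np.cos(BA),np.sin(BA); return [BO[0]+c*x-s*y,BO[1]+s*x+c*y,z]
PO=[180,-40,np.degrees(BA)]
def look(p0,tag):
    M={}
    for n in("scene","top","wrist"):
        im=grab_frame(n); cv2.imwrite(f"pics/{n}{tag}.png",im); l=cut_out(n,"fixture")
        if l: M[n]=l[0]["pixels"]; q,f=fit({n:M[n]},FIX,p0); print(n,round(l[0]["confidence"],2),q.round(4),round(f,4),"batten frame toes x:",[round(float((place(np.array([[-.05,s,0]]),*q)[0,:2]-BO)@[np.cos(BA),np.sin(BA)]),4) for s in(.06,-.06)])
E
python3 - <<'E'
from h import *
fingers.set_gripper(.06)
robot.move_pose(B(-.215,-.006,.16),PO)
print(robot.line_to(B(-.215,-.006,.018),vel=.12,guard=15),robot.get_tool_pos())
for x in np.arange(-.165,-.1149,.01):
    s=robot.line_to(B(x,-.006,.018),vel=.05,guard=25); print(round(x,3),s,np.round(robot.get_ft_force(),1))
    if s: break
look((.557,.075,-1.8),"4"); print(robot.get_time())
E
```

```text
False [ 0.52156259 -0.07149215  0.01868796]
-0.165 False [0.5 0.2 0.4]
-0.155 False [ 0.4 -0.3 -0.2]
-0.145 False [-0.4  0.  -0.8]
-0.135 False [-0.   0.4 -0.4]
-0.125 False [ 0.9 -1.5  0.7]
-0.115 False [0.6 0.2 0.5]
scene 0.64 [ 0.5676  0.0764 -1.8574] 0.0229 batten frame toes x: [-0.0133, -0.008]
top 0.74 [ 0.5636  0.078  -1.8168] 0.0184 batten frame toes x: [-0.0102, -0.0098]
wrist 0.58 [ 0.5666  0.075  -1.8139] 0.0361 batten frame toes x: [-0.0123, -0.0122]
19.375
```

View pics/wrist4.png

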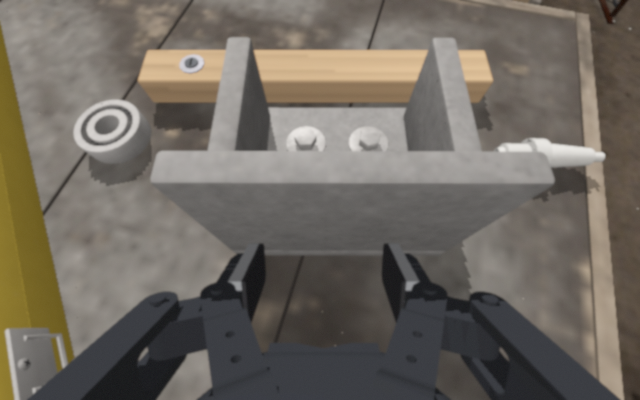

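The fixture is now square to the batten (front edge at about row 107) with about 10 mm to go. I'll push on until the batten resists.

Run:
```python
from h import *
s=robot.line_to(B(-.085,-.006,.018),vel=.02,guard=25)
p=np.array(robot.get_tool_pos()); print(s,p,(p[:2]-BO)@[np.cos(BA),np.sin(BA)],np.round(robot.get_ft_force(),1))
robot.pause(.3)
look((.57,.085,-1.8136),"5"); print(robot.get_time())
```

```text
True [0.54888916 0.03829779 0.0176287 ] -0.10210273249213525 [-1.7 -5.8  2.2]
scene 0.73 [ 0.5721  0.0874 -1.8465] 0.0304 batten frame toes x: [-0.0009, 0.0031]
top 0.72 [ 0.5667  0.0897 -1.8241] 0.0218 batten frame toes x: [0.0014, 0.0027]
wrist 0.73 [ 0.5702  0.0874 -1.8084] 0.0314 batten frame toes x: [0.001, 0.0004]
20.825
```

View pics/wrist5.png

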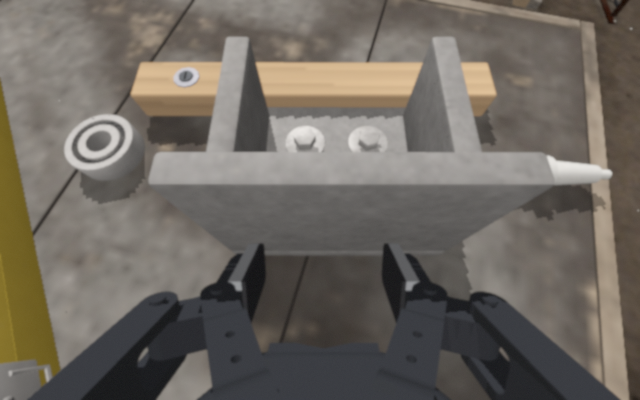

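The base now meets the batten's face (rows 107–115), and the force jump agrees. I'll press once more, firmly, to confirm it no longer moves, then back off and check.

Run:
```python
from h import *
X=lambda:round(float((np.array(robot.get_tool_pos())[:2]-BO)@[np.cos(BA),np.sin(BA)]),4)
print(X()); s=robot.line_to(B(-.085,-.006,.018),vel=.015,guard=35); print(s,X(),np.round(robot.get_ft_force(),1))
robot.line_to(B(-.20,-.006,.03),vel=.1); robot.line_to(B(-.215,-.006,.2),vel=.15)
robot.move_pose(B(-.14,-.006,.34),[180,-15,np.degrees(BA)]); robot.pause(.3)
look((.57,.088,-1.8136),"6"); print(robot.get_time())
im=cv2.imread("pics/wrist6.png"); cv2.imwrite("pics/crop6.png",cv2.resize(im[60:260,200:460],None,fx=3,fy=3))
```

```text
-0.1021
True -0.1022 [-2.4 -5.9  3.2]
scene 0.55 [ 0.5725  0.0869 -1.8376] 0.0259 batten frame toes x: [-0.0007, 0.0022]
top 0.56 [ 0.5762  0.1207 -1.8908] 0.9229 batten frame toes x: [0.0297, 0.0389]
wrist 0.96 [ 0.5708  0.087  -1.823 ] 0.0052 batten frame toes x: [-0.0001, 0.001]
25.025
```

View pics/crop6.png

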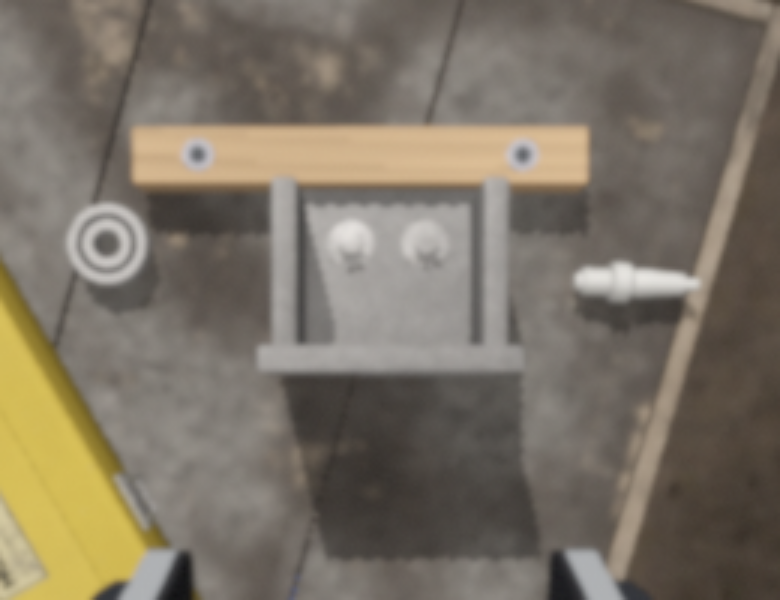

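The fixture stands flush and square along the batten (crop columns 270–510, edge at row 187). The second press produced no movement, and the robot is clear.

```bash
python3 -c "
from plant import robot
print(robot.job_done())"
```

```text
the job is handed in; nothing more can be done
None
```

The job is handed in at about 25 s: the fixture stands on its base with its front edge flush along the batten (wrist-camera fit about 1 mm at both ends), the bystanders look undisturbed, and the arm is clear; no verdict came back.

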